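# Lock a vial shaker for transport and hang its tag

### The arm

A 6-joint arm with a two-finger parallel gripper is mounted at the origin on the work surface; the furniture and walls round the work are solid. World frame = base frame: x ahead of the robot, y to its left, z up, the work surface at z = 0. Lengths are in m, angles in rad, forces in N, time in s.
With the tool pointing down it reaches from about 0.35 to 0.775 m from the base axis. Payload 5.5 kg.
Tool frame: the origin (TCP) lies between the finger pads; the fingertips stand 19 mm ahead of it and the grasp point (between the pads) is the TCP; z points along the fingers, y is the line along which they close (so a half turn about z gives the same grasp; the last joint's range is limited). The gripper opens to 85 mm and grips with 20 to 120 N. Pads are 22 mm wide; open, the fingers measure 114 mm over their backs; the gripper's body (76 mm by 85 mm) begins 54 mm behind the grasp point. The pads swing forward as they close: fully open they stand 13 mm farther back than shut.
Start: joints at [0.966, 0.313, 0.046, 1.304, 0, 1.431], TCP at [0.258, 0.514, 0.25] pointing down, gripper open.
Joint ranges: [-2.76, 2.76], [-0.86, 1.69], [-1.03, 1.26], [-2.2, 2.34], [-1.47, 1.5], [-3.14, 3.14]. Speed limits (rad/s): [2.57, 2.57, 3.14, 3.14, 3.14, 3.14].

### API

Orientations are given as a unit quaternion [w, x, y, z].
In Python, from workcell import env gives the robot as it stands.
- The arm moves only by the tool carry_out, never from a script. Its argument "increments" is a list that holds one entry, the list of rows, each a list of 6 numbers: the shift along the tool's x, y, z each as a share of 50 cm, from -1 to 1, then the turn, a rotation vector about the tool's x, y, z each as a share of 2 pi rad, from -1 to 1. In form: [[[x, y, z, ax, ay, az], ...]]. A call has 1 to 5 rows; each row is the pose to reach, as a shift and turn from the pose commanded when the call began, along the tool's axes at that moment, turning the shorter way round; what a row does not reach only later rows make up. A row lasts 1/8 s, in which the tool goes at most 62.5 mm and 10.7 degrees, less where a joint would pass 70% of its speed; a pose out of reach is approached as far as the arm can. A call with a number of a shift or a turn outside -1 to 1 is refused whole. A call with a gripper value outside its range is refused whole. "jaw" is the closure, from 0 (fully open) to 1 (shut), set as the call begins (left out, the last holds). The fingers move at their own pace and stop on an object; "squeeze" is the grip in N (left out, the last holds). Time passes only in rows, so rows that repeat a pose let the fingers close. It gives the time, the measured TCP pose, the force, the opening and the grip force at its end, in the units of the state.
- env.get_state(): the state, without advancing time (a new reading comes with each control period).
- env.read_camera(name): name is "scene" or "top" or "wrist"; returns a dict with "frame" (384x512x3 uint8, blue, green, red), "z_map" (384x512 float32, m along the optical axis (not along the pixel's ray), 0 where there is no reading), "intrinsics" (3x3 intrinsics, pixels), "k1" (the pictures are not rectified: a ray, as slopes to the right and down, at radius r is drawn at 1 + k1 r^2 times it, then the intrinsics apply), "R" (3x3) and "t" (3): a world point X has camera coordinates R X + t; the wrist camera has in their place "T_tool_cam" (4x4, takes a point from camera to tool coordinates, whose origin is the TCP and whose axes are the flange's). Camera axes: x right, y down, z forward; pixel columns grow to the right and rows downward; lengths in m; the calibration is good to about 2 mm. A picture is of the moment at which its call begins: read the wrist's pose just before it.
- env.hand_in(): hands the job in; it is judged then, once.
Trained networks look in the newest picture that a camera, given by its name, has taken for a name from the list of things; names that differ only in an ending like _2 or _b are one class to them, and where a whole thing is asked for, a point or a joint stands for the part that bears it (a point fixed in the world has none). Each returns a list of dicts, best first, with "score" (0 to 1); they miss things now and then, are a little off and sometimes report something else, mostly with a low value. They report only what shows in the picture. A call takes as long as a camera call.
- env.find_in(camera, name): "position" ([x, y, z] in m, in world coordinates, good to about 4 mm: the middle of the surface that is visible of it).
The state is a dict: "clock": time; "joint_pos": joint angles; "qvel": joint speeds; "tau": joint torques, N m; "tcp_pos": TCP position; "orientation": TCP orientation; "wrist_force": force on the tool from outside, world axes, zero at the start; "ft_torque": the same for the moment, N m; "finger_gap": finger opening in m; "grip_force": force on a finger pad.
Only numpy, scipy, OpenCV 4.12 (cv2) and the standard library are available. Lean on these libraries where they do the work, as an engineer would, in place of code of your own. Each camera call takes 0.05 s, during which the arm holds its last target. There are 200 camera calls.

### The job

Make the vial shaker ready to be carried: slide the grip of its transport lock along the slot until the lock bolt is fully home against its inner stop, feeling for the stop, so that the shaker, which stands loose, is not shoved along the bench. Then hang the bent-metal tag astride the shaker's carrying bar, so that it rests on the bar by itself, and leave the things standing around where they are.

Things in the scene. Friction and masses are not known exactly. Their poses are not given: they have to be found in the camera images.
- shaker: vial shaker: white and grey device, 4 to 5 kg, loose on rubber feet (slides if its grip is pushed with over about 13 N), 120 (x) x 180 (y) x 50 mm high to the deck; platform with black mat on the deck's far half (top 59 mm high); dial (24 mm wide, 10 mm deep) low on its front. Origin: centre of the underside, on the bench; x from the front to the far side, y along slot and bar, z up
- slot_mid (a point): middle of the transport lock's slot, on the deck 50 mm above the bench, 33 mm in front of the shaker's origin: a straight dark slot 104 mm long along the shaker's y, with steel trim (axes as the shaker's). The locked end is the +y end (left as seen from the front, where the dial is), marked by a small round steel pip (8 mm wide, 2 mm high)
- grip_top (a point): centre of the top of the lock's grip: black ribbed block 18 (x) x 14 (y) x 26 mm high, top 27 mm above the deck. Moves only along the slot, to +y to lock, stays where left. Runs lightly at first (1.5 N), then picks up the lock bolt and needs about 6 N. Its full way from the start is 18 to 58 mm, different each time; it ends 8 to 24 mm short of the slot's end
- lock_bolt (a joint): travel of the hidden lock bolt in m: 0 until the grip picks it up, 0.008 when fully home against the solid inner stop. The rise of the push to about 6 N is the pick-up, not yet the end; at the stop the push rises further. The stop is set differently each time and cannot be seen. The bolt stays where it is left
- bar_mid (a point): middle of the carrying bar's axis, 112 mm above the bench, 25 mm behind the shaker's origin: a straight level steel bar 10 mm in diameter along the shaker's y (axes as the shaker's), 140 mm long between the bent posts (at y = -80 and +80 mm) that carry it; 48 mm clear below it to the platform
- tag: the tag: bent strip of bare aluminium like an upside-down U (a saddle), a pale panel on either side, 40 to 85 g, 22 (x) x 40 (y) x 37 mm high, wall 3 mm, standing on its two legs on the bench. Origin: centre of its underside between the feet of the legs. The legs are the faces at x = -11 and +11 mm, the gap between them is 16 mm wide and open along y at both ends; z up
- tag_saddle (a point): middle of the underside of the tag's bridge, 34 mm above the tag's origin; it rests on top of the bar when the tag hangs (5 mm above the bar's axis); axes as the tag's
- vial_bottle: bystander: small round screw-cap bottle, 33 mm wide, 62 mm high; origin at the centre of its underside
- timer: bystander: flat bench timer 62 x 68 x 19 mm; origin at the centre of its underside

How it is judged:
On the way, in this order (a step that is already met when the one before it is completed fails the run):
1. the lock bolt is fully home (at least 6.8 of its 8 mm) (value of joint lock_bolt above 0.0068 m), for 0.2 s.
2. the tag sits astride the carrying bar (x of tag_saddle in the frame of bar_mid between -0.008 and 0.008 m and y of tag_saddle in the frame of bar_mid between -0.05 and 0.05 m and z of tag_saddle in the frame of bar_mid between 0.002 and 0.009 m and angle between tag's own z axis and vertical below 0.3 rad and angle between the y axis of tag and the y axis of shaker, either way round below 0.35 rad), for 0.2 s.
At the end, for the whole second after the job is handed in: The lock bolt is home (at least 6.8 of 8 mm) and the tag rests astride the carrying bar by itself: its saddle 2 to 9 mm above the bar's axis, within 8 mm of it sideways and within 50 mm of the bar's middle along it, upright within 0.3 rad, along the bar within 0.35 rad; tag and shaker at rest (all of step 2 and value of joint lock_bolt above 0.0068 m and linear speed of each of tag, shaker below 0.02 m/s and angular speed of tag below 0.2 rad/s); the robot touches nothing.
It fails at once if the shaker is shoved or lifted more than 5 mm from its place (distance of shaker from where it was at the start of the episode above 0.005 m).
It fails at once if the small round screw-cap bottle is displaced more than 30 mm (distance of vial_bottle from where it was at the start of the episode above 0.03 m).
It fails at once if the bench timer is displaced more than 30 mm (distance of timer from where it was at the start of the episode above 0.03 m).
It also fails if it takes over 51 s, if anything falls off the work surface, if the arm or the gripper's body presses on something with over 40 N, if the wrist force passes 120 N, or if a joint passes its speed limit or range.

## Working session

There is one attempt and no reset: what is moved stays moved. The work goes in short steps, Python scripts to look and compute and a tool call to move; the robot and the scene stay as the last step left them, time stands still between calls to the robot, and variables do not carry over. Pictures are saved under pics/ and viewed, at most 10 in all, crops included, and the job is handed in when it is done.

Besides the shell and the picture viewer there is one more tool, called after ">>>" in YAML: its name, and indented under it one key for each argument. carry_out: Moves the arm, as the interface text tells. Its arguments: {"type":"object","properties":{"increments":{"type":"array","items":{"type":"array","items":{"type":"array","items":{"type":"number","minimum":-1,"maximum":1}}}},"jaw":{"type":"number"},"squeeze":{"type":"number"}},"required":["increments"]}

```bash
mkdir -p pics; ls; cat > h.py <<'E'
import numpy as np, cv2
from workcell import env
from scipy.spatial.transform import Rotation as Ro
def cloud(c):
    K=np.array(c["intrinsics"]);k1=c["k1"];z=c["z_map"];h,w=z.shape
    u,v=np.meshgrid(np.arange(w),np.arange(h))
    xd=(u-K[0,2])/K[0,0];yd=(v-K[1,2])/K[1,1];x,y=xd.copy(),yd.copy()
    for _ in range(10):
        f=1+k1*(x*x+y*y);x=xd/f;y=yd/f
    P=np.stack([x*z,y*z,z],-1)
    if "R" in c: W=(P-np.array(c["t"]))@np.array(c["R"])
    else:
        T=np.array(c["T_tool_cam"]);s=env.get_state();q=s["orientation"]
        Rt=Ro.from_quat([q[1],q[2],q[3],q[0]]).as_matrix()
        W=(P@T[:3,:3].T+T[:3,3])@Rt.T+np.array(s["tcp_pos"])
    W[z==0]=np.nan
    return W
def tool_row(dp,rv=(0,0,0)):
    s=env.get_state();q=s["orientation"]
    R=Ro.from_quat([q[1],q[2],q[3],q[0]]).as_matrix()
    return np.round(np.r_[R.T@np.array(dp)/.5,R.T@np.array(rv)/(2*np.pi)],4)
E
python3 - <<'E'
from h import *
ims=[]
for n in ["scene","top"]:
    c=env.read_camera(n);ims.append(c["frame"]);np.savez(f"{n}.npz",W=cloud(c),f=c["frame"])
    cv2.imwrite(f"pics/{n}.png",cv2.resize(c["frame"],(800,600)))
    for t in ["shaker","slot_mid","grip_top","bar_mid","tag","tag_saddle","vial_bottle","timer"]:
        print(n,t,[(np.round(d["position"],3),round(d["score"],2)) for d in env.find_in(n,t)[:2]])
print(env.get_state())
E
```

```text
pics
scene shaker [(array([ 0.454, -0.078,  0.049]), 0.6)]
scene slot_mid [(array([ 0.452, -0.079,  0.051]), 0.93)]
scene grip_top [(array([ 0.431, -0.031,  0.065]), 0.61), (array([ 0.45 , -0.077,  0.053]), 0.19)]
scene bar_mid [(array([ 0.459, -0.076,  0.047]), 0.98)]
scene tag [(array([ 0.606, -0.086,  0.025]), 0.9)]
scene tag_saddle [(array([ 0.608, -0.088,  0.025]), 0.55)]
scene vial_bottle [(array([ 0.791, -0.048,  0.034]), 0.76)]
scene timer []
top shaker [(array([ 0.466, -0.042,  0.05 ]), 0.95)]
top slot_mid [(array([ 0.465, -0.041,  0.05 ]), 0.59)]
top grip_top [(array([ 0.433, -0.027,  0.076]), 0.6), (array([0.478, 0.325, 0.017]), 0.57)]
top bar_mid [(array([ 0.463, -0.041,  0.045]), 0.55)]
top tag [(array([ 0.608, -0.081,  0.035]), 0.66)]
top tag_saddle [(array([ 0.608, -0.077,  0.034]), 0.52)]
top vial_bottle [(array([ 0.788, -0.04 ,  0.043]), 0.71)]
top timer [(array([0.475, 0.321, 0.016]), 0.71)]
{'clock': 0.9, 'joint_pos': array([ 9.66410839e-01,  3.13126400e-01,  4.61463800e-02,  1.30360439e+00,
       -5.23646019e-06,  1.43123178e+00]), 'qvel': array([ 0.00026836,  0.00223866,  0.00164679, -0.00026794, -0.0003281 ,
        0.00153946]), 'tau': array([-2.10887633e-04, -4.80449939e+01,  2.98812747e+01,  9.83262709e-06,
       -1.66866025e-04, -3.28312422e-05]), 'tcp_pos': array([0.25777579, 0.51404549, 0.2503841 ]), 'orientation': array([4.09500050e-05, 2.30323853e-01, 9.73114028e-01, 9.77594267e-05]), 'wrist_force': array([0.17907528, 0.10120113, 0.2520015 ]), 'ft_torque': array([-0.03265705, -0.00080418, -0.01842621]), 'grip_force': 0.0, 'finger_gap': 0.08534957626074212}
```

View pics/scene.png

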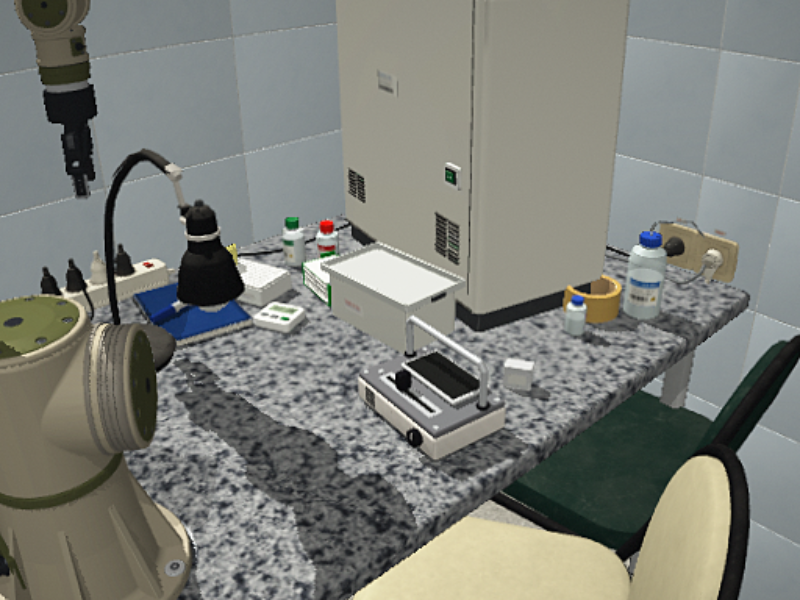

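View pics/top.png

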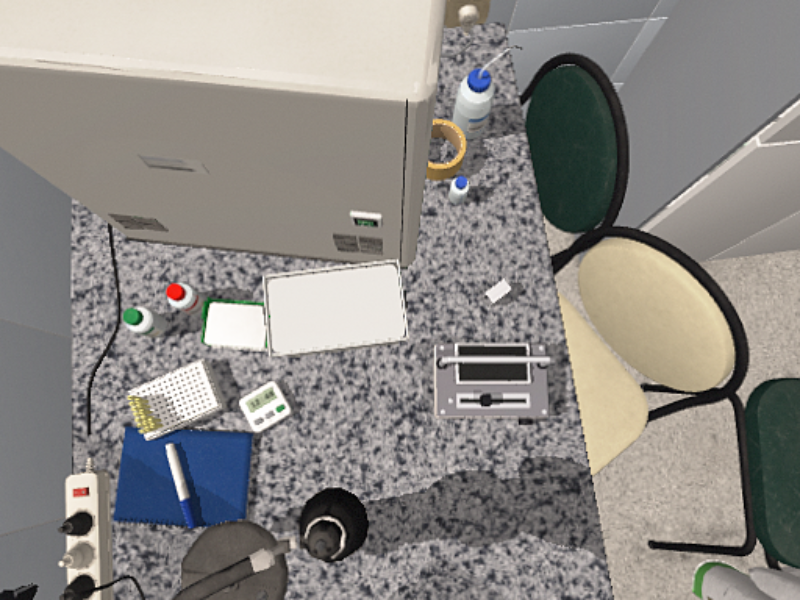

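The scene picture shows the shaker with its grip at (403,380) and the tag at (518,374). In the top picture the grip is at (486,400), the slot runs from 457 to 528 and the tag is at (498,291). The open tray at left, (335,305), is the nearest obstacle. Next I measure from the depth clouds.

```bash
python3 - <<'E'
from h import *
for n in ["top","scene"]:
    d=np.load(n+".npz");W=d["W"].reshape(-1,3);F=d["f"].reshape(-1,3).astype(int)
    ok=~np.isnan(W[:,0]);W=W[ok];F=F[ok]
    def sel(x0,x1,y0,y1,z0,z1):
        m=(W[:,0]>x0)&(W[:,0]<x1)&(W[:,1]>y0)&(W[:,1]<y1)&(W[:,2]>z0)&(W[:,2]<z1);return W[m],F[m]
    b,_=sel(.42,.56,-.16,.07,.105,.13)
    m=b.mean(0);dr=np.linalg.svd(b[:,:2]-m[:2],full_matrices=False)[2][0]
    print(n,"bar",len(b),m,np.degrees(np.arctan2(dr[1],dr[0])),b.min(0),b.max(0))
    k,_=sel(.38,.56,-.18,.09,.04,.056)
    r=cv2.minAreaRect(k[:,:2].astype(np.float32)*1000);print("deck",len(k),r,k[:,2].mean())
    g,f=sel(.38,.47,-.1,.05,.066,.09);print("grip",len(g),g.mean(0),g.min(0),g.max(0))
    t,_=sel(.57,.65,-.13,-.03,.028,.05)
    r=cv2.minAreaRect(t[:,:2].astype(np.float32)*1000);print("tag",len(t),r,t.max(0))
    for x0,x1,y0,y1 in [(.5,.7,.04,.3),(.74,.84,-.1,.02)]:
        q,_=sel(x0,x1,y0,y1,.02,.4);print("obst",len(q),np.nanpercentile(q,[1,99],axis=0))
E
```

```text
top bar 343 [ 0.49008558 -0.04644734  0.11468953] 83.91780313259063 [ 0.47707112 -0.13107934  0.10520199] [0.50347811 0.03415275 0.11991251]
deck 2055 ((461.8399658203125, -45.21563720703125), (176.75843811035156, 125.44963073730469), 82.50567626953125) 0.049975813265504564
grip 53 [ 0.43501276 -0.02697238  0.07520001] [ 0.42613328 -0.03538619  0.0660611 ] [ 0.44414865 -0.01987805  0.07934109]
tag 132 ((608.179931640625, -81.51889038085938), (21.719879150390625, 40.26675033569336), 28.627099990844727) [ 0.62658806 -0.05939265  0.03938564]
obst 9736 [[0.53910019 0.05320129 0.04710248]
 [0.69931843 0.28869611 0.39594109]]
obst 275 [[ 0.78062302 -0.05857249  0.02088671]
 [ 0.83947568  0.00559891  0.06310604]]
scene bar 291 [ 0.48673632 -0.06016515  0.11236054] 83.01981882181775 [ 0.4740958  -0.13498074  0.10501544] [0.50074233 0.030428   0.11720911]
deck 2032 ((465.69830322265625, -46.85374450683594), (179.43423461914062, 118.8842544555664), 82.4226303100586) 0.04887195277948408
grip 62 [ 0.43234102 -0.03081863  0.07199213] [ 0.42426322 -0.03728991  0.0663484 ] [ 0.44200067 -0.01920381  0.07659576]
tag 141 ((610.009033203125, -83.04425048828125), (27.074914932250977, 39.14034652709961), 30.612722396850586) [ 0.63085398 -0.06402782  0.03843802]
obst 10152 [[0.53902952 0.042867   0.0233553 ]
 [0.69939106 0.28692306 0.39527824]]
obst 2166 [[ 0.78120079 -0.06092337  0.02290865]
 [ 0.83972328  0.01987277  0.39652556]]
```

```bash
python3 - <<'E'
from h import *
W=np.concatenate([np.load(n+".npz")["W"].reshape(-1,3) for n in("top","scene")]);W=W[~np.isnan(W[:,0])]
print("y cols",np.arange(-2,12)*.05)
for x in np.arange(.1,.8,.05):
    r=[]
    for y in np.arange(-.1,.6,.05):
        m=(abs(W[:,0]-x-.025)<.025)&(abs(W[:,1]-y-.025)<.025);r.append(int(1000*W[m,2].max()) if m.any() else -1)
    print(round(x,2),r)
print(tool_row([0,0,0],[0,0,np.radians(-70.4)]))
E
```

```text
y cols [-0.1  -0.05  0.    0.05  0.1   0.15  0.2   0.25  0.3   0.35  0.4   0.45
  0.5   0.55]
0.1 [3, 279, 14, 4, 2, 1, -1, -1, -1, -1, -1, -1, -1, -1]
0.15 [3, 5, 4, 6, 4, 4, 5, 3, 34, 36, 35, 1, 538, 88]
0.2 [5, 5, 4, 4, 5, 4, 4, 4, 33, 281, 346, 537, 537, 91]
0.25 [4, 4, 6, 4, 5, 278, 290, 334, 341, 327, 32, 532, 523, 334]
0.3 [3, 4, 4, 4, 4, 278, 291, 326, 4, 23, 28, 30, 524, 80]
0.35 [42, 4, 5, 4, 5, 5, 4, 4, 8, 15, 20, 28, 16, 50]
0.4 [55, 79, 54, 37, 5, 4, 4, 16, 22, 15, 16, 74, 38, 39]
0.45 [119, 119, 119, 5, 5, 3, 4, 23, 23, 40, 39, 77, 75, 10]
0.5 [62, 64, 115, 97, 99, 99, 98, 98, 20, 37, 40, 57, 74, 4]
0.55 [38, 3, 2, 99, 89, 90, 89, 99, 49, 50, 48, 4, 4, 8]
0.6 [39, 3, 3, 98, 90, 89, 89, 100, 49, 53, 96, 94, 93, 8]
0.65 [3, 3, 525, 531, 531, 530, 523, 99, 3, 43, 97, 3, 4, 8]
0.7 [3, 4, 531, 531, 531, 531, 531, 531, 531, 530, 525, 3, 4, 9]
0.75 [62, 64, 530, 531, 531, 531, 532, 531, 532, 531, 532, 483, 479, 8]
[ 0.      0.      0.      0.     -0.      0.1956]
```

>>> carry_out:
  increments:
    - [[-0.18,0.045,-0.34,0,0,0],[-0.18,0.045,-0.34,0,0,0],[-0.18,0.045,-0.34,0,0,0.02],[-0.18,0.045,-0.34,0,0,0.04],[-0.18,0.045,-0.34,0,0,0.06]]
  jaw: 1
  squeeze: 30

```text
clock: 1.52
tcp_pos: [0.3495, 0.494, 0.4215]
orientation: [0.0, 0.411, 0.912, 0.001]
wrist_force: [-0.7, -0.1, -0.9]
finger_gap: -0.0001
grip_force: 0.0
```

```bash
python3 - <<'E'
from h import *
s=env.get_state();print(s["tcp_pos"],s["finger_gap"],s["wrist_force"])
p=s["tcp_pos"]
print(tool_row(np.array([.4296,-.059,.42])-p,[0,0,np.radians(-70.4)+.06*2*np.pi]))
E
```

```text
[0.34947726 0.49395315 0.4215327 ] -0.00012567116514739142 [-0.67616089 -0.12660649 -0.94309511]
[-9.349e-01 -6.122e-01  1.100e-03 -0.000e+00 -4.000e-04  1.356e-01]
```

>>> carry_out:
  increments:
    - [[-0.935,-0.612,0,0,0,0.1356],[-0.935,-0.612,0,0,0,0.1356],[-0.935,-0.612,0,0,0,0.1356],[-0.935,-0.612,0,0,0,0.1356],[-0.935,-0.612,0,0,0,0.1356]]

```text
clock: 2.15
tcp_pos: [0.3947, 0.183, 0.4205]
orientation: [0.0, 0.75, 0.661, 0.0]
wrist_force: [0.8, 0.4, -0.8]
finger_gap: 0.0001
grip_force: 0.0
```

```bash
cat > go.py <<'E'
import sys
from h import *
x,y,z,yaw=map(float,sys.argv[1:5])  # yaw: desired direction (deg) of tool y
s=env.get_state();q=s["orientation"];R=Ro.from_quat([q[1],q[2],q[3],q[0]]).as_matrix()
a=np.radians(yaw);yt=np.array([np.cos(a),np.sin(a),0])
if yt@R[:,1]<0: yt=-yt
D=np.c_[np.cross(yt,[0,0,-1]),yt,[0,0,-1]]
rv=Ro.from_matrix(D@R.T).as_rotvec()
print(s["clock"],s["tcp_pos"],np.degrees(np.arctan2(R[1,1],R[0,1])),s["wrist_force"],s["joint_pos"].round(2));print(tool_row(np.array([x,y,z])-s["tcp_pos"],rv))
E
python3 go.py .4296 -.059 .42 -7
```

```text
2.15 [0.39469609 0.1829621  0.42048118] -7.243454504350154 [ 0.84550004  0.40273357 -0.82190703] [ 0.25  0.05  0.13  1.66 -0.    1.95]
[-4.713e-01  1.303e-01  1.000e-03  2.000e-04 -0.000e+00 -7.000e-04]
```

>>> carry_out:
  increments:
    - [[-0.235,0.065,0.0,0,0,0],[-0.471,0.13,0.0,0,0,0],[-0.471,0.13,0.1,0,0,0],[-0.471,0.13,0.22,0,0,0],[-0.471,0.13,0.34,0,0,0]]

```text
clock: 2.78
tcp_pos: [0.43, -0.0503, 0.2844]
orientation: [0.002, 0.75, 0.661, 0.001]
wrist_force: [0.7, -0.5, 0.4]
finger_gap: -0.0004
grip_force: 0.0
```

>>> carry_out:
  increments:
    - [[0,0,0.0,0,0,0],[0,0,0.0,0,0,0]]

```text
clock: 3.02
tcp_pos: [0.4302, -0.0479, 0.287]
orientation: [0.001, 0.749, 0.662, 0.001]
wrist_force: [1.0, 0.6, 0.6]
finger_gap: 0.0002
grip_force: 0.0
```

```bash
python3 go.py .4296 -.059 .10 -7; python3 - <<'E'
from h import *
c=env.read_camera("wrist");W=cloud(c);np.savez("w1.npz",W=W,f=c["frame"])
cv2.imwrite("pics/w1.png",cv2.resize(c["frame"],(768,576)))
for t in ["grip_top","slot_mid","tag","bar_mid"]:
    print(t,[(np.round(d["position"],3),round(d["score"],2)) for d in env.find_in("wrist",t)[:2]])
W=W.reshape(-1,3);W=W[~np.isnan(W[:,0])]
def sel(x0,x1,y0,y1,z0,z1):
    return W[(W[:,0]>x0)&(W[:,0]<x1)&(W[:,1]>y0)&(W[:,1]<y1)&(W[:,2]>z0)&(W[:,2]<z1)]
b=sel(.46,.52,-.16,.07,.108,.13)
if len(b): print("bar",len(b),b.mean(0),b.min(0),b.max(0),cv2.fitLine(b[:,:2].astype(np.float32),2,0,.01,.01).ravel())
g=sel(.38,.46,-.1,.05,.074,.09);print("grip",len(g),g.mean(0),g.min(0),g.max(0),cv2.minAreaRect(g[:,:2].astype(np.float32)*1000))
t=sel(.57,.65,-.13,-.03,.033,.05)
if len(t): print("tag",len(t),t.mean(0),cv2.minAreaRect(t[:,:2].astype(np.float32)*1000))
E
```

```text
3.025 [ 0.43015039 -0.04787614  0.28704404] -7.044703862101656 [0.95305307 0.63403682 0.61193873] [-0.3   0.03 -0.21  1.33  0.    1.4 ]
[-2.210e-02  5.000e-04  3.741e-01  5.000e-04  0.000e+00 -1.000e-04]
grip_top [(array([ 0.443, -0.026,  0.074]), 0.71)]
slot_mid [(array([ 0.466, -0.033,  0.047]), 0.73)]
tag [(array([ 0.608, -0.078,  0.036]), 0.9), (array([ 0.44 , -0.026,  0.077]), 0.64)]
bar_mid [(array([ 0.465, -0.034,  0.054]), 0.97)]
bar 1559 [ 0.49307615 -0.04058638  0.11570136] [ 0.47863511 -0.13153936  0.10803902] [0.5070116  0.03415887 0.11905014] [ 0.12560998  0.9920797   0.49307615 -0.04058638]
grip 183 [ 0.43703584 -0.02796271  0.07660423] [ 0.42795928 -0.03516124  0.07402042] [ 0.44658298 -0.02110823  0.079646  ] ((437.2353515625, -28.106096267700195), (12.617060661315918, 17.8789119720459), 82.49998474121094)
tag 572 [ 0.61054615 -0.08110029  0.03724528] ((611.4593505859375, -81.82201385498047), (23.122943878173828, 41.618873596191406), 28.975873947143555)
```

View pics/w1.png

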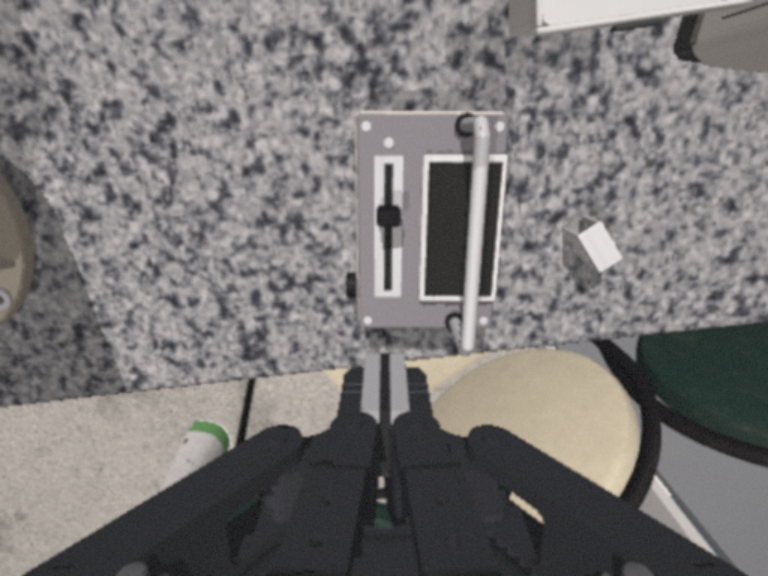

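The wrist picture shows the grip at (388,215), the pip at the top end of the slot (388,142), the bar from (480,130) to (468,345) and the tag at (600,245). I lower the shut fingers on the -y side of the grip.

>>> carry_out:
  increments:
    - [[-0.02,0.002,0.1,0,0,0],[-0.02,0.002,0.2,0,0,0],[-0.02,0.002,0.3,0,0,0],[-0.02,0.002,0.38,0,0,0],[-0.02,0.002,0.418,0,0,0]]

```text
clock: 3.9
tcp_pos: [0.4287, -0.0573, 0.0748]
orientation: [-0.0, 0.749, 0.663, -0.0]
wrist_force: [-0.0, 0.7, 0.1]
finger_gap: -0.0004
grip_force: 0.0
```

>>> carry_out:
  increments:
    - [[0,0,0.0,0,0,0],[0,0,0.0,0,0,0]]

```text
clock: 4.15
tcp_pos: [0.4302, -0.0581, 0.0773]
orientation: [0.001, 0.749, 0.662, 0.001]
wrist_force: [-0.3, 0.1, 0.1]
finger_gap: 0.0001
grip_force: 0.0
```

```bash
python3 go.py .4332 -.042 .078 -7.2
```

```text
4.15 [ 0.4302419  -0.05806038  0.07728763] -7.019574142075212 [-0.34248735  0.05672998  0.05386428] [-0.32  0.18 -0.59  0.8   0.    1.37]
[ 0.0326  0.0019 -0.0014  0.0004  0.0001  0.0005]
```

>>> carry_out:
  increments:
    - [[0.006,0,0,0,0,0],[0.012,0,0,0,0,0],[0.016,0,0,0,0,0],[0.02,0,0,0,0,0],[0.024,0,0,0,0,0]]

```text
clock: 4.78
tcp_pos: [0.4303, -0.0458, 0.076]
orientation: [-0.0, 0.749, 0.662, 0.0]
wrist_force: [-0.2, 0.5, -0.3]
finger_gap: 0.0001
grip_force: 0.0
```

>>> carry_out:
  increments:
    - [[0.002,0,0,0,0,0],[0.005,0,0,0,0,0],[0.008,0,0,0,0,0],[0.011,0,0,0,0,0],[0.014,0,0,0,0,0]]

```text
clock: 5.4
tcp_pos: [0.4312, -0.039, 0.0759]
orientation: [0.0, 0.749, 0.662, -0.0]
wrist_force: [-0.1, -1.6, -1.1]
finger_gap: 0.0002
grip_force: 0.8
```

>>> carry_out:
  increments:
    - [[0.002,0,0,0,0,0],[0.004,0,0,0,0,0],[0.006,0,0,0,0,0],[0.008,0,0,0,0,0]]

```text
clock: 5.9
tcp_pos: [0.4317, -0.035, 0.076]
orientation: [-0.0, 0.749, 0.662, 0.0]
wrist_force: [0.5, -0.8, -0.6]
finger_gap: 0.0
grip_force: 0.8
```

>>> carry_out:
  increments:
    - [[0.002,0,0,0,0,0],[0.004,0,0,0,0,0],[0.006,0,0,0,0,0]]

```text
clock: 6.28
tcp_pos: [0.432, -0.0327, 0.0758]
orientation: [0.001, 0.749, 0.662, -0.001]
wrist_force: [-0.4, -5.7, -3.1]
finger_gap: 0.0002
grip_force: 3.0
```

>>> carry_out:
  increments:
    - [[0.002,0,0,0,0,0],[0.004,0,0,0,0,0],[0.006,0,0,0,0,0]]

```text
clock: 6.65
tcp_pos: [0.4323, -0.03, 0.0758]
orientation: [0.001, 0.749, 0.662, -0.001]
wrist_force: [-0.4, -5.7, -3.2]
finger_gap: -0.0001
grip_force: 3.0
```

>>> carry_out:
  increments:
    - [[0.002,0,0,0,0,0],[0.004,0,0,0,0,0]]

```text
clock: 6.9
tcp_pos: [0.4326, -0.028, 0.0758]
orientation: [0.001, 0.749, 0.662, -0.001]
wrist_force: [-0.7, -6.4, -3.5]
finger_gap: 0.0003
grip_force: 3.0
```

>>> carry_out:
  increments:
    - [[0.001,0,0,0,0,0],[0.002,0,0,0,0,0]]

```text
clock: 7.15
tcp_pos: [0.4327, -0.027, 0.0758]
orientation: [0.001, 0.749, 0.662, -0.001]
wrist_force: [-0.4, -6.4, -3.4]
finger_gap: -0.0001
grip_force: 3.0
```

>>> carry_out:
  increments:
    - [[0.001,0,0,0,0,0]]

```text
clock: 7.28
tcp_pos: [0.4327, -0.0265, 0.0758]
orientation: [0.001, 0.749, 0.662, -0.001]
wrist_force: [-0.0, -6.5, -4.7]
finger_gap: 0.0002
grip_force: 3.0
```

>>> carry_out:
  increments:
    - [[0.001,0,0,0,0,0]]

```text
clock: 7.4
tcp_pos: [0.4328, -0.026, 0.0758]
orientation: [0.001, 0.749, 0.662, -0.001]
wrist_force: [0.4, -6.5, -3.6]
finger_gap: -0.0
grip_force: 3.0
```

>>> carry_out:
  increments:
    - [[0.001,0,0,0,0,0]]

```text
clock: 7.52
tcp_pos: [0.4329, -0.0255, 0.0758]
orientation: [0.001, 0.749, 0.662, -0.001]
wrist_force: [-0.5, -6.7, -4.0]
finger_gap: 0.0003
grip_force: 3.0
```

>>> carry_out:
  increments:
    - [[0.001,0,0,0,0,0]]

```text
clock: 7.65
tcp_pos: [0.4329, -0.025, 0.0758]
orientation: [0.001, 0.749, 0.662, -0.001]
wrist_force: [-0.7, -6.3, -2.7]
finger_gap: 0.0001
grip_force: 3.0
```

>>> carry_out:
  increments:
    - [[0.001,0,0,0,0,0]]

```text
clock: 7.78
tcp_pos: [0.433, -0.0246, 0.0758]
orientation: [0.001, 0.749, 0.662, -0.001]
wrist_force: [-0.1, -7.4, -4.2]
finger_gap: 0.0
grip_force: 3.6
```

>>> carry_out:
  increments:
    - [[0.001,0,0,0,0,0]]

```text
clock: 7.9
tcp_pos: [0.4329, -0.0245, 0.0757]
orientation: [0.001, 0.75, 0.662, -0.001]
wrist_force: [0.6, -9.7, -5.7]
finger_gap: 0.0001
grip_force: 4.3
```

Progress has stopped at y = -0.0245 and the push rose to about 10 N: that is the stop, roughly 8 mm past the pick-up. I back off and rise.

>>> carry_out:
  increments:
    - [[-0.01,0,0,0,0,0],[-0.03,0,0,0,0,0],[-0.03,0,-0.1,0,0,0],[-0.03,0,-0.2,0,0,0],[-0.03,0,-0.32,0,0,0]]

```text
clock: 8.52
tcp_pos: [0.4307, -0.038, 0.2372]
orientation: [-0.001, 0.749, 0.662, 0.0]
wrist_force: [1.6, -1.0, -0.4]
finger_gap: -0.0001
grip_force: 0.0
```

```bash
python3 go.py .58 -.081 .24 29; python3 - <<'E'
from h import *
c=env.read_camera("top");W=cloud(c);W=W.reshape(-1,3);W=W[~np.isnan(W[:,0])]
g=W[(W[:,0]>.38)&(W[:,0]<.47)&(W[:,1]>-.05)&(W[:,1]<.05)&(W[:,2]>.066)&(W[:,2]<.09)];print("grip",len(g),g.mean(0) if len(g) else 0)
b=W[(W[:,0]>.46)&(W[:,0]<.52)&(W[:,1]>-.16)&(W[:,1]<.07)&(W[:,2]>.105)&(W[:,2]<.122)];print(len(b),b.mean(0))
E
```

```text
8.525 [ 0.43068506 -0.03804813  0.23718424] -7.059309645540747 [ 1.56542405 -1.03060783 -0.40759573] [-0.27  0.04 -0.32  1.21  0.    1.42]
[-4.850e-02  3.069e-01 -6.000e-03 -1.000e-04 -2.000e-04 -1.002e-01]
grip 47 [ 0.43754063 -0.00704103  0.07611391]
217 [ 0.49322064 -0.01628654  0.11464899]
```

>>> carry_out:
  increments:
    - [[-0.05,0.1,0,0,0,-0.025],[-0.07,0.2,0,0,0,-0.05],[-0.1,0.33,0,0,0,-0.075],[-0.1,0.33,0,0,0,-0.1],[-0.1,0.33,0,0,0,-0.1]]
  jaw: 0.4

```text
clock: 9.2
tcp_pos: [0.5892, -0.1084, 0.2349]
orientation: [-0.001, 0.509, 0.861, 0.0]
wrist_force: [0.6, 0.1, 0.1]
finger_gap: 0.0509
grip_force: 0.0
```

>>> carry_out:
  increments:
    - [[0,0,0.0,0,0,0],[0,0,0.0,0,0,0]]

```text
clock: 9.45
tcp_pos: [0.5883, -0.1076, 0.2367]
orientation: [0.0, 0.508, 0.861, 0.0]
wrist_force: [-0.8, 0.4, 0.5]
finger_gap: 0.0512
grip_force: 0.0
```

```bash
python3 - <<'E'
from h import *
c=env.read_camera("wrist");W=cloud(c)
cv2.imwrite("pics/w2.png",cv2.resize(c["frame"],(768,576)))
for t in ["tag","tag_saddle"]:
    print(t,[(np.round(d["position"],3),round(d["score"],2)) for d in env.find_in("wrist",t)[:2]])
W=W.reshape(-1,3);W=W[~np.isnan(W[:,0])]
t=W[(abs(W[:,0]-.61)<.04)&(abs(W[:,1]+.081)<.05)&(W[:,2]>.031)&(W[:,2]<.05)]
if len(t): print("tag",len(t),t.mean(0),cv2.minAreaRect(t[:,:2].astype(np.float32)*1000))
E
python3 go.py .6095 -.0818 .10 29; python3 go.py .6095 -.0818 .024 29
```

```text
tag [(array([ 0.616, -0.082,  0.035]), 0.73)]
tag_saddle [(array([ 0.61 , -0.083,  0.037]), 0.72)]
tag 736 [ 0.61059803 -0.08160264  0.03612807] ((611.1273803710938, -81.84275817871094), (21.973154067993164, 39.76258850097656), 30.0344295501709)
9.6 [ 0.58863445 -0.10764211  0.23665164] 28.93098820039773 [-0.20991958  0.32479765 -0.71726709] [-0.32  0.36  0.08  1.29  0.    0.75]
[ 2.520e-02  6.130e-02  2.733e-01  1.000e-04  1.000e-04 -2.000e-04]
9.6 [ 0.58863445 -0.10764211  0.23665164] 28.93098820039773 [-0.20991958  0.32479765 -0.71726709] [-0.32  0.36  0.08  1.29  0.    0.75]
[ 2.530e-02  6.120e-02  4.253e-01  1.000e-04  1.000e-04 -2.000e-04]
```

View pics/w2.png

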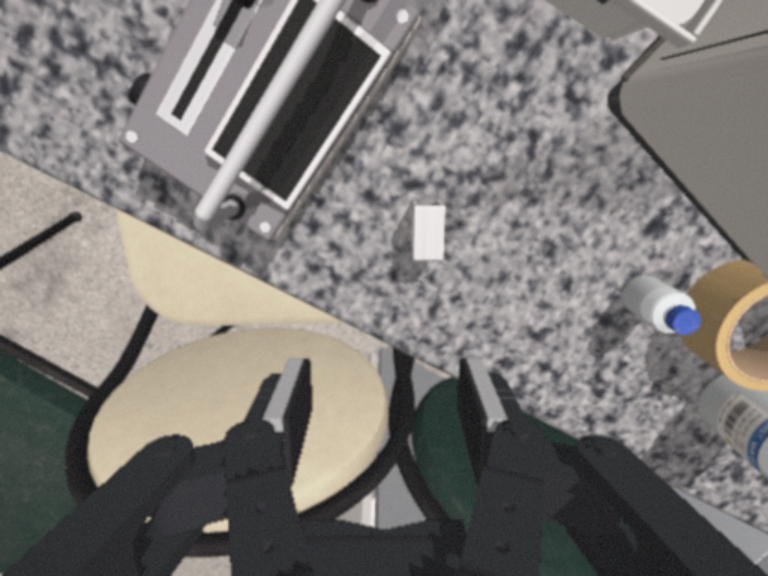

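Tag sits square to the image at (430,232), between the finger planes once I move there. I go down and grip it.

>>> carry_out:
  increments:
    - [[0.025,0.062,0.06,0,0,-0.002],[0.025,0.062,0.16,0,0,-0.002],[0.025,0.062,0.26,0,0,-0.002],[0.025,0.062,0.36,0,0,-0.002],[0.025,0.062,0.423,0,0,-0.002]]

```text
clock: 10.22
tcp_pos: [0.6085, -0.0814, 0.0222]
orientation: [-0.001, 0.503, 0.865, -0.0]
wrist_force: [0.2, 0.3, 0.7]
finger_gap: 0.0509
grip_force: 0.0
```

>>> carry_out:
  increments:
    - [[0,0,0.0,0,0,0],[0,0,0.0,0,0,0],[0,0,0.0,0,0,0],[0,0,0.0,0,0,0]]
  jaw: 1
  squeeze: 25

```text
clock: 10.72
tcp_pos: [0.611, -0.0822, 0.026]
orientation: [0.001, 0.502, 0.865, 0.0]
wrist_force: [-1.3, -1.0, -0.9]
finger_gap: 0.022
grip_force: 29.7
```

>>> carry_out:
  increments:
    - [[0,0,0.0,0,0,0],[0,0,0.0,0,0,0],[0,0,0.0,0,0,0]]

```text
clock: 11.1
tcp_pos: [0.6104, -0.082, 0.0251]
orientation: [0.0, 0.502, 0.865, 0.0]
wrist_force: [-0.7, 0.7, 5.2]
finger_gap: 0.0216
grip_force: 30.5
```

>>> carry_out:
  increments:
    - [[0,0,-0.05,0,0,0],[0,0,-0.15,0,0,0],[0,0,-0.25,0,0,0],[0,0,-0.35,0,0,0.02],[0,0,-0.35,0,0,0.04]]

```text
clock: 11.72
tcp_pos: [0.6126, -0.0826, 0.2045]
orientation: [0.004, 0.608, 0.794, 0.002]
wrist_force: [-0.3, 0.1, -1.0]
finger_gap: 0.0216
grip_force: 29.9
```

>>> carry_out:
  increments:
    - [[0,0,0.0,0,0,0],[0,0,0.0,0,0,0]]

```text
clock: 11.98
tcp_pos: [0.6093, -0.0818, 0.1982]
orientation: [-0.001, 0.606, 0.795, -0.0]
wrist_force: [-0.4, 0.4, -0.5]
finger_gap: 0.0216
grip_force: 29.9
```

```bash
python3 go.py .489 -.049 .2 -7.1; python3 -c "
from h import *
print(env.get_state()['finger_gap'])
c=env.read_camera('wrist');cv2.imwrite('pics/w3.png',cv2.resize(c['frame'],(768,576)))"
```

```text
11.975 [ 0.60930604 -0.08175705  0.1982216 ] 15.390219212644476 [-0.3966431   0.3911411  -0.48500981] [-0.26  0.41  0.06  1.22  0.    1.04]
[ 1.270e-01 -2.146e-01 -3.000e-03 -3.000e-04 -1.000e-04  6.250e-02]
0.021577749362047354
```

View pics/w3.png

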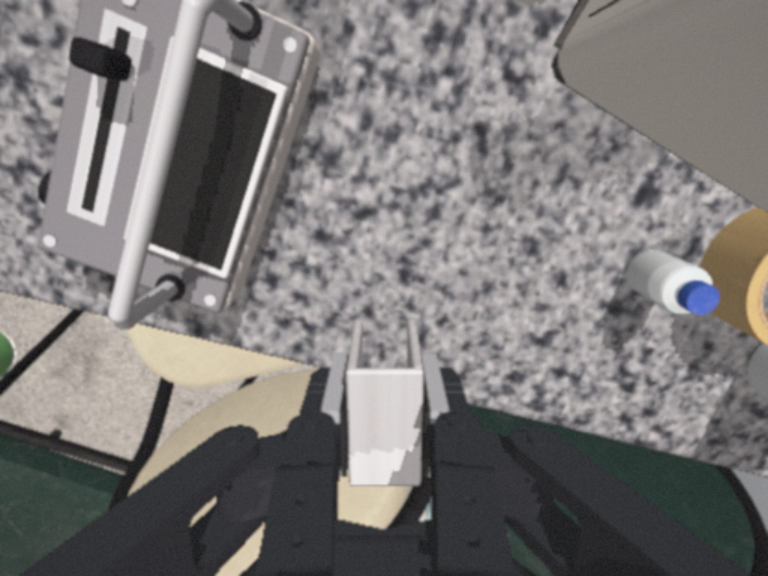

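The tag is held squarely, at (385,425). I move over the bar, where the wrist camera can measure it head on.

>>> carry_out:
  increments:
    - [[0.03,-0.07,0,0,0,0.02],[0.06,-0.15,0,0,0,0.04],[0.09,-0.213,0,0,0,0.0625],[0.09,-0.213,0,0,0,0.0625]]

```text
clock: 12.52
tcp_pos: [0.4925, -0.0657, 0.1987]
orientation: [-0.001, 0.75, 0.661, -0.001]
wrist_force: [0.1, -0.1, 0.3]
finger_gap: 0.0218
grip_force: 29.9
```

>>> carry_out:
  increments:
    - [[0,0,0.0,0,0,0],[0,0,0.0,0,0,0],[0,0,0.0,0,0,0]]

```text
clock: 12.9
tcp_pos: [0.4961, -0.0668, 0.1992]
orientation: [-0.0, 0.75, 0.661, 0.0]
wrist_force: [-0.2, 0.6, -0.5]
finger_gap: 0.0218
grip_force: 29.9
```

```bash
python3 - <<'E'
from h import *
s=env.get_state();q=s["orientation"];Rt=Ro.from_quat([q[1],q[2],q[3],q[0]]).as_matrix()
c=env.read_camera("wrist");W=cloud(c);np.savez("w4.npz",W=W,f=c["frame"])
cv2.imwrite("pics/w4.png",cv2.resize(c["frame"],(768,576)))
T=np.array(c["T_tool_cam"]);print(T.round(3))
A=W.reshape(-1,3);A=A[~np.isnan(A[:,0])]
L=(A-s["tcp_pos"])@Rt
b=A[(A[:,2]>.108)&(A[:,2]<.124)&(abs(L[:,1])<.03)]
if len(b):
    print("bar world",len(b),b.mean(0),b.min(0),b.max(0))
    l=(b-s["tcp_pos"])@Rt; f=cv2.fitLine(l[:,:2].astype(np.float32),2,0,.01,.01).ravel();print("bar tool line",f,"y at x=0",f[3]-f[2]*f[1]/f[0],"ymin/max",np.percentile(l[:,1],[1,50,99]),l[:,2].min())
t=L[(abs(L[:,0])<.03)&(abs(L[:,1])<.0125)&(L[:,2]>-.03)&(L[:,2]<.03)]
print("tag tool",len(t),np.percentile(t,[1,50,99],axis=0))
E
python3 go.py .49 -.05 .2 -7.1
```

```text
[[ 0.    -0.947 -0.321  0.083]
 [ 1.     0.    -0.    -0.   ]
 [ 0.    -0.321  0.947 -0.123]
 [ 0.     0.     0.     1.   ]]
bar world 2582 [ 0.49429194 -0.02788004  0.11481444] [ 0.48042318 -0.10179249  0.10801905] [0.50613835 0.03348423 0.11780247]
bar tool line [ 0.99999875  0.00157694  0.03832647 -0.00666459] y at x=0 -0.0067250263 ymin/max [-0.01161707 -0.0066165  -0.00201765] 0.08137048006206819
tag tool 5117 [[-0.01989746 -0.01216548 -0.02585679]
 [ 0.00353804  0.00028035 -0.01093721]
 [ 0.01907301  0.01230251  0.02047907]]
12.95 [ 0.49597434 -0.06672155  0.1992017 ] -7.206622209337858 [-0.1077697  -0.12953725 -1.4282158 ] [-0.29  0.19 -0.24  1.14  0.    1.4 ]
[ 0.0317 -0.016  -0.0016 -0.     -0.     -0.0003]
```

View pics/w4.png

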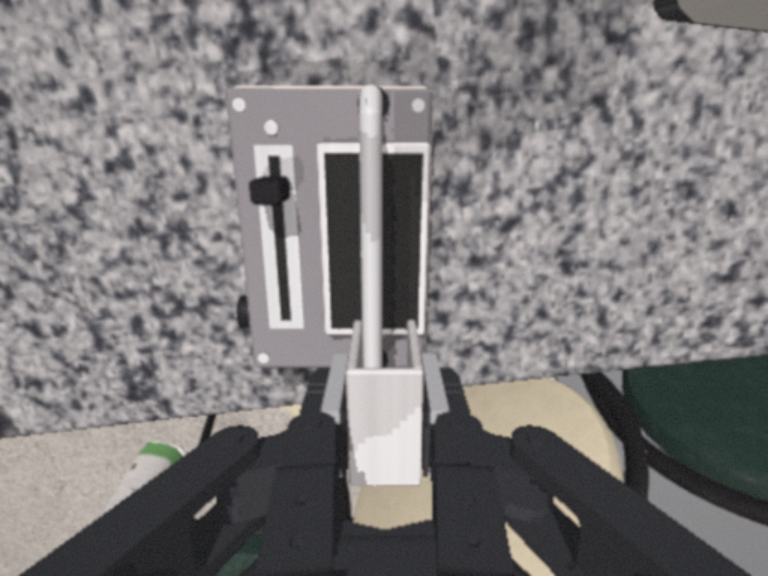

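The bar runs up the picture at column about 372 and the tag is centred at 385, a 6.7 mm offset in the tool's y. I correct that first, then descend.

>>> carry_out:
  increments:
    - [[0.015,-0.0138,0,0,0,0],[0.03,-0.0138,0,0,0,0],[0.03,-0.0138,0.03,0,0,0],[0.03,-0.0138,0.06,0,0,0],[0.03,-0.0138,0.08,0,0,0]]

```text
clock: 13.58
tcp_pos: [0.4897, -0.0507, 0.1577]
orientation: [-0.001, 0.75, 0.661, -0.001]
wrist_force: [0.4, -0.3, -0.8]
finger_gap: 0.0215
grip_force: 29.9
```

>>> carry_out:
  increments:
    - [[0,0,0.0,0,0,0],[0,0,0.0,0,0,0],[0,0,0.0,0,0,0]]

```text
clock: 13.95
tcp_pos: [0.4909, -0.051, 0.1599]
orientation: [0.0, 0.75, 0.661, 0.0]
wrist_force: [0.6, 0.6, 0.7]
finger_gap: 0.0219
grip_force: 29.9
```

```bash
python3 - <<'E'
from h import *
s=env.get_state();q=s["orientation"];Rt=Ro.from_quat([q[1],q[2],q[3],q[0]]).as_matrix()
c=env.read_camera("wrist");W=cloud(c)
A=W.reshape(-1,3);A=A[~np.isnan(A[:,0])]
L=(A-s["tcp_pos"])@Rt
b=A[(A[:,2]>.108)&(A[:,2]<.124)&(abs(L[:,1])<.03)&(L[:,0]>.025)]
l=(b-s["tcp_pos"])@Rt; f=cv2.fitLine(l[:,:2].astype(np.float32),2,0,.01,.01).ravel();print("bar tool line",f,"y at x=0",f[3]-f[2]*f[1]/f[0],"ymin/max",np.percentile(l[:,1],[1,50,99]),b[:,2].max())
E
python3 go.py .49 -.05 .108 -7.1
```

```text
bar tool line [ 9.9999350e-01 -3.6030374e-03  5.5529047e-02  3.1295125e-04] y at x=0 0.0005130258 ymin/max [-0.00454398  0.00050311  0.0051812 ] 0.11803313615677968
14.0 [ 0.49085124 -0.05098596  0.15992776] -7.23296114814707 [-0.53363215 -0.72920853 -0.25268121] [-0.27  0.2  -0.33  1.04  0.    1.43]
[ 0.0017 -0.002   0.1039  0.0002  0.     -0.0004]
```

Centred to within 0.5 mm. Descending gently.

>>> carry_out:
  increments:
    - [[0,0.001,0.02,0,0,0],[0,0.001,0.04,0,0,0],[0,0.001,0.06,0,0,0],[0,0.001,0.08,0,0,0],[0,0.001,0.092,0,0,0]]

```text
clock: 14.62
tcp_pos: [0.4906, -0.0508, 0.1124]
orientation: [-0.001, 0.75, 0.661, -0.0]
wrist_force: [-0.2, 0.4, -0.5]
finger_gap: 0.0214
grip_force: 29.9
```

>>> carry_out:
  increments:
    - [[0,0,0.002,0,0,0],[0,0,0.004,0,0,0],[0,0,0.006,0,0,0]]

```text
clock: 15.0
tcp_pos: [0.4913, -0.051, 0.1107]
orientation: [0.0, 0.75, 0.661, 0.0]
wrist_force: [0.4, -0.3, -0.0]
finger_gap: 0.0213
grip_force: 29.9
```

>>> carry_out:
  increments:
    - [[0,0,0.002,0,0,0],[0,0,0.004,0,0,0]]

```text
clock: 15.25
tcp_pos: [0.4911, -0.0509, 0.1086]
orientation: [0.0, 0.75, 0.661, 0.0]
wrist_force: [0.1, -0.2, -0.8]
finger_gap: 0.0218
grip_force: 29.9
```

>>> carry_out:
  increments:
    - [[0,0,0.002,0,0,0],[0,0,0.002,0,0,0]]

```text
clock: 15.5
tcp_pos: [0.4911, -0.0509, 0.108]
orientation: [0.0, 0.75, 0.661, 0.0]
wrist_force: [-1.8, 0.3, 4.1]
finger_gap: 0.0212
grip_force: 30.5
```

>>> carry_out:
  increments:
    - [[0,0,0.001,0,0,0],[0,0,0.001,0,0,0]]

```text
clock: 15.75
tcp_pos: [0.4911, -0.0509, 0.1079]
orientation: [0.0, 0.75, 0.661, 0.0]
wrist_force: [-3.4, 0.4, 8.4]
finger_gap: 0.0215
grip_force: 31.2
```

>>> carry_out:
  increments:
    - [[0,0,0.001,0,0,0],[0,0,0.001,0,0,0]]

```text
clock: 16.0
tcp_pos: [0.4911, -0.0509, 0.1079]
orientation: [0.001, 0.75, 0.661, 0.0]
wrist_force: [-4.0, 1.1, 12.3]
finger_gap: 0.0218
grip_force: 31.8
```

The saddle rests on the bar at the predicted height. I unload, release and withdraw.

>>> carry_out:
  increments:
    - [[0,0,-0.003,0,0,0],[0,0,-0.003,0,0,0]]

```text
clock: 16.25
tcp_pos: [0.4912, -0.051, 0.108]
orientation: [0.0, 0.75, 0.661, 0.0]
wrist_force: [-0.5, 0.0, 2.7]
finger_gap: 0.0219
grip_force: 30.3
```

>>> carry_out:
  increments:
    - [[0,0,0,0,0,0],[0,0,0,0,0,0],[0,0,0,0,0,0],[0,0,0,0,0,0]]
  jaw: 0.5

```text
clock: 16.75
tcp_pos: [0.491, -0.0509, 0.1079]
orientation: [-0.0, 0.75, 0.661, 0.0]
wrist_force: [-0.3, -0.2, 0.0]
finger_gap: 0.0428
grip_force: 0.0
```

>>> carry_out:
  increments:
    - [[0,0,-0.02,0,0,0],[0,0,-0.06,0,0,0],[0,0,-0.12,0,0,0],[-0.06,0,-0.2,0,0,0],[-0.12,0,-0.25,0,0,0]]

```text
clock: 17.38
tcp_pos: [0.484, -0.111, 0.2358]
orientation: [0.001, 0.75, 0.662, 0.001]
wrist_force: [0.4, 0.2, -0.5]
finger_gap: 0.0425
grip_force: 0.0
```

>>> carry_out:
  increments:
    - [[0,0,0,0,0,0],[0,0,0,0,0,0],[0,0,0,0,0,0]]

```text
clock: 17.75
tcp_pos: [0.4828, -0.1095, 0.2319]
orientation: [-0.001, 0.75, 0.661, -0.0]
wrist_force: [-0.2, 0.6, -0.3]
finger_gap: 0.0428
grip_force: 0.0
```

```bash
python3 - <<'E'
from h import *
c=env.read_camera("wrist");W=cloud(c)
cv2.imwrite("pics/w5.png",cv2.resize(c["frame"],(768,576)))
A=W.reshape(-1,3);A=A[~np.isnan(A[:,0])]
t=A[(A[:,2]>.1185)&(A[:,2]<.135)&(abs(A[:,0]-.49)<.05)&(abs(A[:,1]+.05)<.08)]
print(len(t),t.mean(0),cv2.minAreaRect(t[:,:2].astype(np.float32)*1000),env.get_state()["clock"])
E
```

```text
1196 [ 0.49106938 -0.05148623  0.11929862] ((493.6142883300781, -25.496353149414062), (92.52828979492188, 21.62615394592285), 83.78023529052734) 17.8
```

View pics/w5.png

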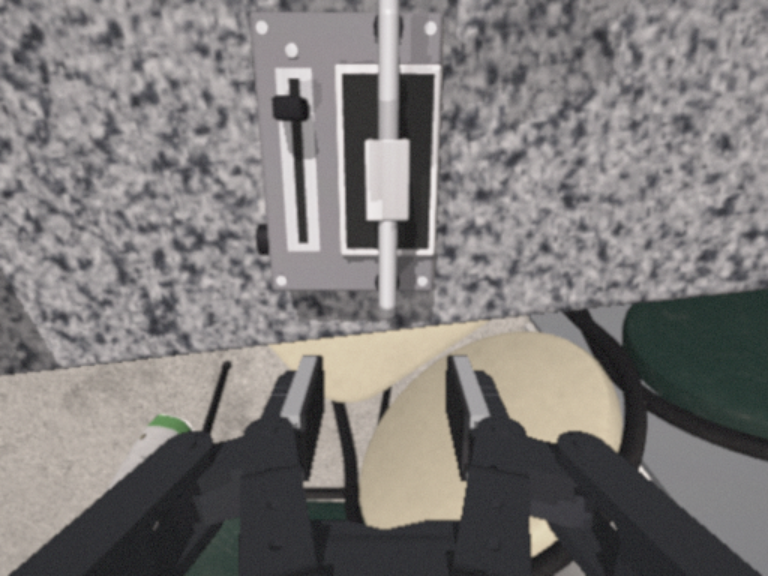

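The tag hangs level astride the bar at (388,180), and the grip is at its locked place, (290,107). Handing in.

```bash
python3 -c "
from h import *
print(env.hand_in())"
```

```text
the job is handed in; nothing more can be done
None
```

I pushed the transport lock until I felt the inner stop (about 10 N) and hung the tag astride the carrying bar, where the last picture shows it resting by itself. The job was handed in at about 18 s, and the hand-in gave no verdict.

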